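# Open the counterweighted dark case and store the slide mailer

## Robot

A 7-joint arm with a two-finger parallel gripper is mounted at the origin on a cart in front of the work surface, level with it; the furniture and walls round the work are solid. World frame = base frame: x ahead of the robot, y to its left, z up, the work surface at z = 0. Lengths are in mm, angles in rad, forces in N, time in s.
With the tool pointing down it reaches from about 425 to 1025 mm from the base axis. Payload 9.4 kg.
Tool frame: the origin (TCP) lies at the very end of the fingers, on their centre line; the grasp point (between the pads) lies 19 mm behind it; z points along the fingers, y is the line along which they close (so a half turn about z gives the same grasp; the last joint's range is limited). The gripper opens to 93 mm and grips with 3 to 60 N. Pads are 15 mm wide; open, the fingers measure 128 mm over their backs; the gripper's body (75 mm by 188 mm) begins 65 mm behind the grasp point.
Start: joints at [1.123, 0.599, -0.003, 1.599, 0.002, 0.943, -0.08], TCP at [262.701, -675.731, 189.918] pointing down, gripper open.
Joint ranges: [-2.57, 2.57], [-0.35, 1.97], [-1.29, 1.29], [0.11, 2.56], [-1.05, 4.19], [0.11, 1.86], [-2.63, 2.63]. Speed limits (rad/s): [2.22, 2.22, 3.01, 3.01, 3.14, 3.14, 3.14].

## Interface

Orientations are given as a rotation vector (axis times angle).
In Python, from bench import * gives the robot as it stands.
- The arm moves only by the tool carry_out, never from a script. Its argument "plan" is a list of rows, each an object with "claw": the closure, from 0 (fully open) to 1 (shut); "xyz": the shift along the tool's x, y, z as a fraction of full scale, a list of three; "yaw": the turn about the tool's z as a fraction of full scale. In form: [{"claw": claw, "xyz": [tx, ty, tz], "yaw": yaw}, ...]. A call has 1 to 8 rows; each row is the pose to reach, as a shift and turn from the pose commanded when the call began, along the tool's axes at that moment, turning the shorter way round; what a row does not reach only later rows make up. Full scale, the value 1, is 400 mm for a shift and pi rad for a turn. A row lasts 1/12 s, in which the tool goes at most 41.7 mm and 7.16 degrees, less where a joint would pass 70% of its speed; a pose out of reach is approached as far as the arm can. A call with a number of a shift or a turn outside -1 to 1 is refused whole. A call with a gripper value outside its range is refused whole. The fingers move at their own pace and stop on an object; "squeeze" is the grip in N (left out, the last holds). Time passes only in rows, so rows that repeat a pose let the fingers close. It gives the time, the measured TCP pose, the force, the opening and the grip force at its end, in the units of the state.
- observe(): the state, without advancing time (a new reading comes with each control period).
- get_image(name): name is "scene" or "top" or "wrist"; returns a dict with "image" (384x512x3 uint8, red, green, blue), "fx", "fy", "cx", "cy" (pixels), "extrinsics" (4x4, takes a point from camera to world coordinates). Camera axes: x right, y down, z forward; pixel columns grow to the right and rows downward; lengths in mm; the calibration is good to about 2 mm. A picture is of the moment at which its call begins. There is no depth.
- finish_job(): hands the job in; it is judged then, once.
The state is a dict: "clock": time; "q": joint angles; "qvel": joint speeds; "tau": joint torques, N m; "position": TCP position; "ee_rot": TCP orientation; "force": force on the tool from outside, world axes, zero at the start; "wrist_torque": the same for the moment, N m; "width": finger opening in mm; "gripper_force": force on a finger pad.
Only numpy, scipy, OpenCV 4.12 (cv2) and the standard library are available. Lean on these libraries where they do the work, as an engineer would, in place of code of your own. Each camera call takes 0.05 s, during which the arm holds its last target. There are 200 camera calls.

## Task

Lift the blue lid with the red knob on the grey dark case past its balance point, so that the counterweight carries it on and it rests fully open by itself. Then put the light grey plastic slide mailer into the case, right way up and lying flat on its floor, and leave the lid standing open.

Things in the scene. Friction and masses are not known exactly. Their poses are not given: they have to be found in the camera images.
- dark_case: Grey open-topped metal case fixed to the desk, 150 (x) x 200 (y) x 70 mm high, walls and floor 5 mm thick, with a blue lid on it. Origin: centre of its underside, on the desk. Its -x side is the front, roughly towards the robot; the lid's hinge line runs along its y axis at x = +79 mm, z = 75 mm in its frame.
- case_lid (a joint): Hinge of the blue lid, rad: 0 = closed (level), 1.85 = at its open stop, leaning back beyond upright. The plate reaches 155 mm from the hinge line; a steel bar on two arms behind the hinge is its counterweight. Below about 0.8 rad the lid falls shut, beyond it falls open to the stop by itself; nothing else holds it. Lifting by the knob takes about 1.5 N at first, less farther up.
- lid_knob (a point): Centre of the lid's red knob, a round disc 24 mm in diameter and 22 mm wide between its two flat faces, which look along the case's +y and -y. It stands 40 mm in front of the lid's front edge on a 9 mm thick stalk, at the middle of its width, 195 mm from the hinge line, level with it when closed (75 mm above the desk). It swings with the lid; its frame has the case's axes when closed.
- slide_mailer: Loose light grey plastic slide mailer, 84 (x) x 35 (y) x 21 mm high, lying on the desk, to the right of the case as the robot sees it. Origin: centre of its underside; its z points up and its x along its length. A small square blue and white box and a blue and white eraser lie near it.
There are look-alikes about, which are no part of the job. Several things have the shape of the slide_mailer; the one meant has the colours described above.

How it is judged:
By the outcome, as a careful person would: the job done as asked, in the order asked, and still so for the second after the job is handed in, with the robot touching nothing.
It also fails if it takes over 53 s, if anything falls off the work surface, if the arm or the gripper's body presses on something with over 40 N, if the wrist force passes 120 N, or if a joint passes its speed limit or range.

## Working session

There is one attempt and no reset: what is moved stays moved. The work goes in short steps, Python scripts to look and compute and a tool call to move; the robot and the scene stay as the last step left them, time stands still between calls to the robot, and variables do not carry over. Pictures are saved under pics/ and viewed, at most 10 in all, crops included, and the job is handed in when it is done.

Besides the shell and the picture viewer there is one more tool, called after "Request:" by a JSON object that holds its "op" and its "data", one argument or row to a line. carry_out: Moves the arm, as the interface text tells. Shift numbers are shares of 400 mm and turn numbers shares of pi rad, none past 1 either way. Its arguments: {"type":"object","properties":{"plan":{"type":"array","items":{"type":"object","properties":{"claw":{"type":"number"},"xyz":{"type":"array","items":{"type":"number","minimum":-1,"maximum":1}},"yaw":{"type":"number","minimum":-1,"maximum":1}}}},"squeeze":{"type":"number"}},"required":["plan"]}

```bash
mkdir -p pics; python3 - <<'E'
from bench import *
import cv2,numpy as np
s=observe();print(s['clock'],s['position'],s['ee_rot'],s['width'])
for n in ('scene','top'):
    g=get_image(n);cv2.imwrite(f'pics/{n}0.png',g['image'][:,:,::-1])
    print(n,g['fx'],g['cx'],g['cy'],np.round(g['extrinsics'],3).tolist())
E
```

```text
0.0 [ 262.47337084 -675.23466939  189.0488164 ] [-3.08623747e+00 -5.78891958e-01  6.75713877e-04] 93.12705504543385
scene 375.94410309236855 260.6793501147141 187.80332528925743 [[-0.784, -0.341, 0.519, -47.844], [-0.621, 0.426, -0.658, 638.645], [0.004, -0.838, -0.546, 690.023], [0.0, 0.0, 0.0, 1.0]]
top 487.000826972418 261.3123792110236 191.89360884959817 [[0.026, -0.998, 0.053, 470.106], [-1.0, -0.025, 0.008, -90.756], [-0.007, -0.054, -0.999, 1565.567], [0.0, 0.0, 0.0, 1.0]]
```

View pics/top0.png

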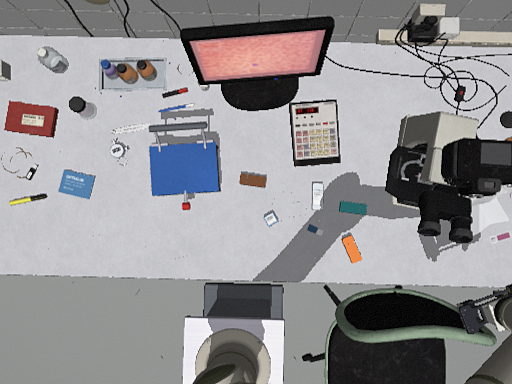

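View pics/scene0.png

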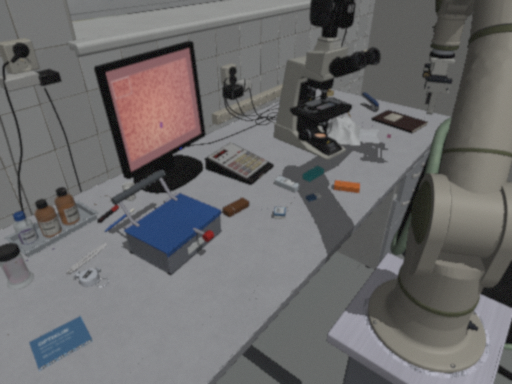

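Top picture: the case with its blue lid is at about (184,168) and the red knob at (186,206). Shapes like the mailer: brown (253,180), light grey (318,195), teal (353,208), orange (352,249). The small box is at (271,218) and the eraser at (314,229). I choose the light grey one at (318,195) and check it in a crop.

```bash
cat > h.py <<'E'
from bench import *
import cv2,numpy as np
def ray(g,u,v,z):
    E=np.array(g['extrinsics']);d=E[:3,:3]@[(u-g['cx'])/g['fx'],(v-g['cy'])/g['fy'],1]
    return E[:3,3]+d*(z-E[2,3])/d[2]
def blob(mask,near,r):
    m=np.zeros(mask.shape,np.uint8);u,v=near
    m[v-r:v+r,u-r:u+r]=mask[v-r:v+r,u-r:u+r]
    c=max(cv2.findContours(m,cv2.RETR_EXTERNAL,cv2.CHAIN_APPROX_NONE)[0],key=cv2.contourArea)
    return cv2.minAreaRect(c)
def rect(g,r,z):
    p=np.array([ray(g,u,v,z)[:2] for u,v in cv2.boxPoints(r)],np.float32)
    return cv2.minAreaRect(p)
def proj(g,p):
    E=np.linalg.inv(g['extrinsics']);c=E[:3,:3]@np.array(p,float)+E[:3,3]
    return [g['fx']*c[0]/c[2]+g['cx'],g['fy']*c[1]/c[2]+g['cy']]
E
python3 - <<'E'
from h import *
g=get_image('top');im=g['image'];I=im.astype(int)
blue=((I[:,:,2]>I[:,:,0]+60)).astype(np.uint8)
red=((I[:,:,0]>I[:,:,1]+80)).astype(np.uint8)
r=blob(blue,(184,168),45);print('lid',r,rect(g,r,79))
r=blob(red,(186,206),8);print('knob',r,ray(g,*r[0],82))
gr=cv2.cvtColor(im,cv2.COLOR_RGB2GRAY)
print(gr[175:216:2,306:332:2])
cv2.imwrite('pics/crop1.png',cv2.resize(im[160:270,230:380,::-1],None,fx=5,fy=5,interpolation=cv2.INTER_CUBIC))
E
```

```text
lid ((183.48097229003906, 168.20777893066406), (49.590301513671875, 66.61933898925781), 86.26860046386719) ((616.3720092773438, 162.82470703125), (152.91163635253906, 205.85919189453125), 5.187397003173828)
knob ((185.0, 206.0), (6.0, 6.0), 90.0) [500.34282764 153.38136703  82.        ]
[[200 199 200 197 198 193 197 194 201 197 197 198 199]
 [198 197 200 200 200 199 199 200 196 196 198 197 198]
 [202 198 202 204 199 198 202 204 203 202 201 201 202]
 [201 196 203 150 156 153 154 155 158 201 203 207 212]
 [203 200 207  93 212 211 205 165 156 201 201 202 108]
 [201 201 206  95 230 229 230 232 226 202 205 149 116]
 [199 198 203  99 228 226 227 228 226 207 202 112 116]
 [199 202 205  88 213 206 187 229 229 209 105 113 117]
 [199 200 203 117 230 231 229 210 224 107 118 113 117]
 [200 202 205 117 205 204 210 225 226 117 115 115 120]
 [199 201 205 110 228 212 219 223 239 117 117 118 115]
 [198 201 203  98 234 233 240 244 126 116 117 116 116]
 [198 200 200 103 238 230 235 237 134 120 119 115 116]
 [197 200 204 117 246 244 247 140 138 117 115 117 118]
 [198 198 199 131 246 245 248 140 141 119 116 115 116]
 [203 198 200 152 221 225 226 116 141 114 116 118 116]
 [205 202 201 173 229 228 231 237 138 117 116 118 118]
 [172 204 202 141 196 205 198 116 120 113 117 115 114]
 [199 203 200 203 206 105 111 114 118 117 118 115 116]
 [200 201 202 205 103 114 117 117 115 116 119 115 120]
 [201 199 204 145 112 117 116 116 116 116 116 116 118]]
```

View pics/crop1.png

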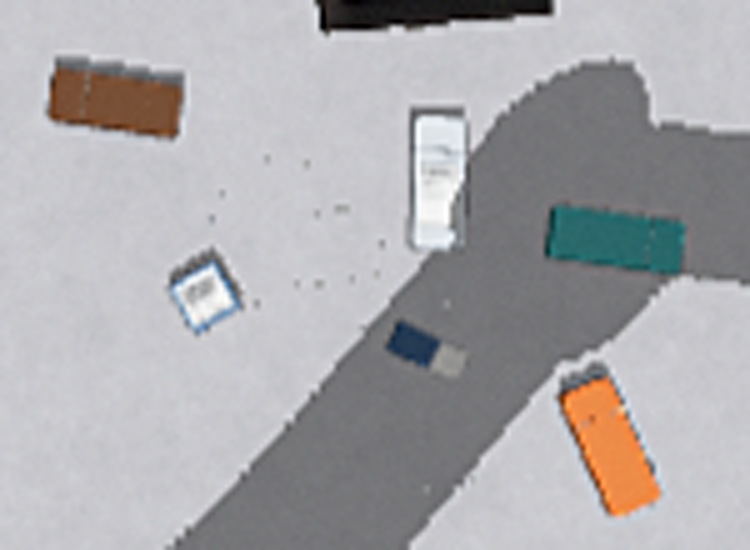

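The crop confirms it: the white/light grey mailer has its top face at crop corners (416,115), (467,117), (411,247) and (460,248), with its long side nearly along world x. The brown, teal and orange ones are look-alikes.

```bash
cat >> h.py <<'E'
from scipy.spatial.transform import Rotation as R
def go(x,y,z,a):  # shift/turn fractions to world pose, tool x at azimuth a deg
    s=observe();M=R.from_rotvec(s['ee_rot']).as_matrix()
    d=M.T@(np.array([x,y,z])-s['position'])/400
    c=np.degrees(np.arctan2(M[1,0],M[0,0]));t=-(a-c);t=(t+180)%360-180
    print('from',np.round(s['position'],1),round(c,1),'xyz',np.round(d,4),'yaw',round(t/180,4))
E
python3 - <<'E'
from h import *
g=get_image('top')
P=[ray(g,230+(u+.5)/5-.5,160+(v+.5)/5-.5,21)[:2] for u,v in [(416,115),(467,117),(460,248),(411,247)]]
print(np.round(P,1).tolist(),np.mean(P,0),cv2.minAreaRect(np.array(P,np.float32)))
for z in(200,300,400):print([np.round(ray(g,*p,z)) for p in((460,243),(430,236),(392,200))])
for w in[(262,-400,190,12),(400,-150,190,5),(450,148,190,5),(500,153,190,5)]:go(*w)
E
```

```text
[[586.3, -240.4], [585.8, -272.8], [502.5, -269.9], [502.4, -238.9]] [ 544.24147575 -255.51771457] ((544.0869750976562, -255.8603973388672), (32.39461135864258, 84.03041076660156), 88.98841857910156)
[array([ 415., -636.,  200.]), array([ 432., -552.,  200.]), array([ 530., -446.,  200.])]
[array([ 419., -596.,  300.]), array([ 435., -519.,  300.]), array([ 525., -420.,  300.])]
[array([ 423., -556.,  400.]), array([ 437., -485.,  400.]), array([ 521., -394.,  400.])]
from [ 262.6 -675.4  189.4] 21.3 xyz [ 0.2482 -0.6423 -0.0009] yaw 0.0514
from [ 262.6 -675.4  189.4] 21.3 xyz [ 7.9620e-01 -1.0997e+00 -6.0000e-04] yaw 0.0903
from [ 262.6 -675.4  189.4] 21.3 xyz [ 1.1828 -1.7488  0.    ] yaw 0.0903
from [ 262.6 -675.4  189.4] 21.3 xyz [ 1.3038 -1.7151 -0.    ] yaw 0.0903
```

Request:
{"op": "carry_out", "data": {
  "plan": [
    {"claw": 0,"xyz": [0.248,-0.642,0],"yaw": 0.09},
    {"claw": 0,"xyz": [0.248,-0.642,0],"yaw": 0.09},
    {"claw": 0,"xyz": [0.248,-0.642,0],"yaw": 0.09},
    {"claw": 0,"xyz": [0.248,-0.642,0],"yaw": 0.09},
    {"claw": 0,"xyz": [0.248,-0.642,0],"yaw": 0.09},
    {"claw": 0,"xyz": [0.5,-0.88,0],"yaw": 0.09},
    {"claw": 0,"xyz": [0.796,-1,0],"yaw": 0.09},
    {"claw": 0,"xyz": [0.796,-1,0],"yaw": 0.09}
  ]
}}

```text
clock: 0.87
position: [316.2, -353.9, 190.2]
ee_rot: [3.138, 0.136, 0.0]
force: [1.1, 0.1, -0.9]
width: 93.0
gripper_force: 0.0
```

```bash
python3 - <<'E'
from h import *
print(observe()['clock'])
for w in[(420,-100,190,5),(450,148,190,5),(500,153,190,5)]:go(*w)
E
```

```text
0.8667
from [ 316.2 -353.9  190.2] 5.0 xyz [ 3.133e-01 -6.099e-01  4.000e-04] yaw -0.0002
from [ 316.2 -353.9  190.2] 5.0 xyz [ 4.4170e-01 -1.2211e+00  2.0000e-04] yaw -0.0002
from [ 316.2 -353.9  190.2] 5.0 xyz [ 5.6730e-01 -1.2227e+00  2.0000e-04] yaw -0.0002
```

Request:
{"op": "carry_out", "data": {
  "plan": [
    {"claw": 0,"xyz": [0.31,-0.61,0],"yaw": 0},
    {"claw": 0,"xyz": [0.31,-0.61,0],"yaw": 0},
    {"claw": 0,"xyz": [0.31,-0.61,0],"yaw": 0},
    {"claw": 0,"xyz": [0.31,-0.61,0],"yaw": 0},
    {"claw": 0,"xyz": [0.31,-0.61,0],"yaw": 0},
    {"claw": 0,"xyz": [0.31,-0.61,0],"yaw": 0},
    {"claw": 0,"xyz": [0.4,-0.9,0],"yaw": 0},
    {"claw": 0,"xyz": [0.44,-1,0],"yaw": 0}
  ]
}}

```text
clock: 1.53
position: [430.5, -40.8, 190.1]
ee_rot: [3.139, 0.138, 0.001]
force: [0.7, -0.1, -0.7]
width: 92.4
gripper_force: 0.0
```

```bash
python3 - <<'E'
from h import *
s=observe();print(s['clock'],np.round(s['q'],2))
for w in[(450,150,170,5),(500,153,150,5),(500,153,56,5)]:go(*w)
E
```

```text
1.5333 [ 0.02  0.25 -0.07  2.24  0.03  0.65 -1.56]
from [430.5 -40.8 190.1] 5.0 xyz [ 0.0905 -0.471   0.0502] yaw 0.0002
from [430.5 -40.8 190.1] 5.0 xyz [ 0.2156 -0.4675  0.1003] yaw 0.0002
from [430.5 -40.8 190.1] 5.0 xyz [ 0.2155 -0.4675  0.3353] yaw 0.0002
```

Request:
{"op": "carry_out", "data": {
  "plan": [
    {"claw": 0,"xyz": [0.215,-0.468,0.1],"yaw": 0},
    {"claw": 0,"xyz": [0.215,-0.468,0.1],"yaw": 0},
    {"claw": 0,"xyz": [0.215,-0.468,0.1],"yaw": 0},
    {"claw": 0,"xyz": [0.215,-0.468,0.1],"yaw": 0},
    {"claw": 0,"xyz": [0.215,-0.468,0.1],"yaw": 0},
    {"claw": 0,"xyz": [0.215,-0.468,0.1],"yaw": 0},
    {"claw": 0,"xyz": [0.215,-0.468,0.1],"yaw": 0}
  ]
}}

```text
clock: 2.12
position: [499.4, 154.0, 149.1]
ee_rot: [-3.138, -0.146, 0.002]
force: [0.5, -0.7, -0.4]
width: 92.9
gripper_force: 0.0
```

```bash
python3 - <<'E'
from h import *
g=get_image('wrist');im=g['image'];I=im.astype(int)
red=((I[:,:,0]>I[:,:,1]+80)&(I[:,:,0]>I[:,:,2]+80)).astype(np.uint8)
c=max(cv2.findContours(red,cv2.RETR_EXTERNAL,cv2.CHAIN_APPROX_NONE)[0],key=cv2.contourArea)
r=cv2.minAreaRect(c);print(r,ray(g,*r[0],82),rect(g,r,82));go(500,153,56,5)
cv2.imwrite('pics/w1.png',im[:,:,::-1])
E
```

```text
((258.0, 193.5), (15.0, 20.0), 90.0) [500.30397225 153.53471961  82.        ] ((500.2497863769531, 153.51995849609375), (14.869388580322266, 19.228580474853516), 5.286037445068359)
from [498.9 151.7 149.4] 5.2 xyz [ 0.0033 -0.0031  0.2334] yaw 0.0009
```

View pics/w1.png

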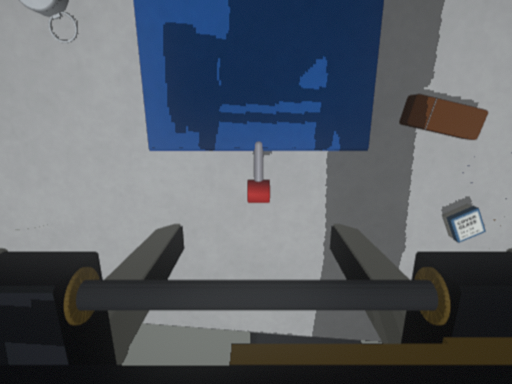

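The wrist view shows the red knob at (258,193), centred between the fingers, and both measurements give (500,153.5). I go down and grip.

Request:
{"op": "carry_out", "data": {
  "plan": [
    {"claw": 0,"xyz": [0.002,0,0.1],"yaw": 0},
    {"claw": 0,"xyz": [0.002,0,0.19],"yaw": 0},
    {"claw": 0,"xyz": [0.002,0,0.233],"yaw": 0},
    {"claw": 1,"xyz": [0.002,0,0.233],"yaw": 0},
    {"claw": 1,"xyz": [0.002,0,0.233],"yaw": 0},
    {"claw": 1,"xyz": [0.002,0,0.233],"yaw": 0},
    {"claw": 1,"xyz": [0.002,0,0.233],"yaw": 0},
    {"claw": 1,"xyz": [0.002,0,0.233],"yaw": 0}
  ],
  "squeeze": 12
}}

```text
clock: 2.83
position: [501.1, 151.2, 58.2]
ee_rot: [-3.138, -0.137, -0.004]
force: [0.1, 0.2, 0.5]
width: 64.3
gripper_force: 0.0
```

```bash
python3 - <<'E'
from h import *
s=observe();print(s['clock'],s['width'],s['gripper_force'],s['force'])
h=np.array([500.3,153.5])+195*np.array([np.cos(.09),np.sin(.09)]);p=s['position']
for t in np.arange(.15,1.4,.15):
    print(round(t,2),195*(1-np.cos(t))/400,-195*np.sin(t)/400)
E
```

```text
2.8333 64.33565431169065 0.0 [0.07054509 0.17818045 0.52830743]
0.15 0.005474099506179407 -0.07285108958087962
0.3 0.021773461551267085 -0.14406610074740303
0.45 0.04853203760307002 -0.2120456978792247
0.6 0.08514888773153181 -0.27526320578007973
0.75 0.13080167642401233 -0.33229889551137537
0.9 0.1844651404680511 -0.3818718684433982
1.05 0.24493411415278302 -0.4228688224770832
1.2 0.3108505946926216 -0.4543690544090228
1.35 0.3807342400421422 -0.47566513694049634
```

Request:
{"op": "carry_out", "data": {
  "plan": [
    {"claw": 1,"xyz": [0,0,0.003],"yaw": 0},
    {"claw": 1,"xyz": [0,0,0.003],"yaw": 0},
    {"claw": 1,"xyz": [0,0,0.003],"yaw": 0},
    {"claw": 1,"xyz": [0,0,0.003],"yaw": 0},
    {"claw": 1,"xyz": [0,0,0.003],"yaw": 0},
    {"claw": 1,"xyz": [0,0,0.003],"yaw": 0},
    {"claw": 1,"xyz": [0,0,0.003],"yaw": 0},
    {"claw": 1,"xyz": [0,0,0.003],"yaw": 0}
  ]
}}

```text
clock: 3.5
position: [500.1, 152.5, 55.5]
ee_rot: [-3.137, -0.14, -0.0]
force: [-1.0, 5.7, 0.4]
width: 21.7
gripper_force: 12.0
```

Request:
{"op": "carry_out", "data": {
  "plan": [
    {"claw": 1,"xyz": [0.001,0,-0.037],"yaw": 0},
    {"claw": 1,"xyz": [0.005,0,-0.073],"yaw": 0},
    {"claw": 1,"xyz": [0.012,0,-0.109],"yaw": 0},
    {"claw": 1,"xyz": [0.022,0,-0.144],"yaw": 0},
    {"claw": 1,"xyz": [0.034,0,-0.179],"yaw": 0},
    {"claw": 1,"xyz": [0.049,0,-0.212],"yaw": 0},
    {"claw": 1,"xyz": [0.066,0,-0.244],"yaw": 0},
    {"claw": 1,"xyz": [0.085,0,-0.275],"yaw": 0}
  ]
}}

```text
clock: 4.17
position: [536.7, 155.9, 166.7]
ee_rot: [-3.136, -0.139, -0.008]
force: [8.2, 5.5, -8.9]
width: 21.4
gripper_force: 12.0
```

Request:
{"op": "carry_out", "data": {
  "plan": [
    {"claw": 1,"xyz": [0.03,0,-0.039],"yaw": 0},
    {"claw": 1,"xyz": [0.063,0,-0.075],"yaw": 0},
    {"claw": 1,"xyz": [0.099,0,-0.107],"yaw": 0},
    {"claw": 1,"xyz": [0.139,0,-0.135],"yaw": 0},
    {"claw": 1,"xyz": [0.181,0,-0.159],"yaw": 0},
    {"claw": 1,"xyz": [0.226,0,-0.179],"yaw": 0},
    {"claw": 1,"xyz": [0.226,0,-0.179],"yaw": 0}
  ]
}}

```text
clock: 4.75
position: [627.9, 162.0, 239.1]
ee_rot: [-3.138, -0.136, -0.007]
force: [-2.6, -0.5, 9.9]
width: 0.5
gripper_force: 4.9
```

The opening is 0.5 mm, so the knob slipped out. I check where the lid is.

```bash
python3 - <<'E'
from h import *
a=get_image('scene')['image'];b=get_image('wrist')['image']
print(observe()['force'])
cv2.imwrite('pics/s2.png',np.hstack([cv2.resize(a[120:340,60:310],(400,352)),cv2.resize(b,(400,352))])[:,:,::-1])
E
```

```text
[-3.45788489 -0.56728034  7.30999528]
```

View pics/s2.png

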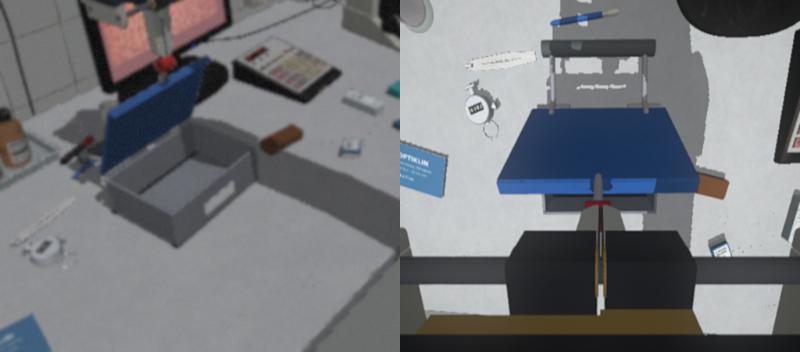

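```bash
python3 - <<'E'
from h import *
c,s_=np.cos(.09),np.sin(.09);h=np.array([500.3+195*c,153.5+195*s_])
def P(r,t,yo,n=0): # r from hinge, normal offset n
    d=-r*np.cos(t)+n*np.sin(t);return [h[0]+c*d-s_*yo,h[1]+s_*d+c*yo,75+r*np.sin(t)+n*np.cos(t)]
w=get_image('wrist');sc=get_image('scene');tp=get_image('top')
for n,g in(('w',w),('s',sc),('t',tp)):
    I=g['image'].astype(int);red=((I[:,:,0]>I[:,:,1]+70)&(I[:,:,0]>I[:,:,2]+70)).astype(np.uint8)
    if n=='s': red[:, :120]=0;red[:155]=0
    if n=='w': red[:180]=0
    for k in cv2.findContours(red,cv2.RETR_EXTERNAL,cv2.CHAIN_APPROX_NONE)[0]:
        if cv2.contourArea(k)>4: print(n,cv2.boundingRect(k))
s=observe();print(s['position'],s['width'])
print('tip w,s',proj(w,s['position']),proj(sc,s['position']))
for t in np.arange(.8,1.5,.1):
    print(round(t,1),[np.round(proj(g,P(195,t,0)),0) for g in(w,sc)],[np.round(proj(g,P(155,t,y))) for g in(w,sc) for y in(100,-100)])
E
```

```text
s (336, 182, 23, 6)
s (161, 156, 9, 7)
t (342, 236, 20, 27)
t (298, 109, 4, 4)
t (310, 108, 4, 4)
t (5, 102, 50, 34)
t (460, 91, 3, 4)
t (179, 89, 8, 4)
t (223, 73, 8, 3)
t (276, 65, 11, 6)
t (275, 61, 5, 3)
t (267, 49, 7, 7)
t (256, 48, 8, 4)
t (276, 40, 36, 30)
t (300, 39, 13, 9)
t (311, 36, 3, 5)
t (197, 36, 84, 41)
t (291, 34, 16, 7)
[624.09216597 161.66673671 237.71229395] 0.8417983228363394
tip w,s [np.float64(257.7280946138966), np.float64(220.52685836666458)] [np.float64(164.6973413975062), np.float64(165.55884749273187)]
0.8 [array([254., 281.]), array([185., 182.])] [array([148., 238.]), array([361., 237.]), array([146., 209.]), array([204., 171.])]
0.9 [array([254., 274.]), array([180., 176.])] [array([142., 231.]), array([366., 230.]), array([142., 203.]), array([201., 167.])]
1.0 [array([254., 264.]), array([174., 170.])] [array([137., 221.]), array([372., 221.]), array([138., 198.]), array([197., 162.])]
1.1 [array([254., 249.]), array([168., 164.])] [array([131., 209.]), array([377., 208.]), array([133., 194.]), array([193., 158.])]
1.2 [array([253., 230.]), array([163., 159.])] [array([125., 195.]), array([382., 194.]), array([128., 190.]), array([188., 155.])]
1.3 [array([253., 207.]), array([157., 155.])] [array([120., 178.]), array([387., 177.]), array([123., 186.]), array([184., 152.])]
1.4 [array([253., 179.]), array([151., 151.])] [array([115., 158.]), array([392., 157.]), array([119., 183.]), array([180., 149.])]
```

The lid stands at about 1.2 rad, past its balance point. I open the fingers in place and let it fall on.

Request:
{"op": "carry_out", "data": {
  "plan": [
    {"claw": 0.5,"xyz": [0,0,0],"yaw": 0},
    {"claw": 0.5,"xyz": [0,0,0],"yaw": 0},
    {"claw": 0.5,"xyz": [0,0,0],"yaw": 0},
    {"claw": 0.5,"xyz": [0,0,0],"yaw": 0},
    {"claw": 0.5,"xyz": [0,0,0],"yaw": 0},
    {"claw": 0.5,"xyz": [0,0,0],"yaw": 0},
    {"claw": 0.5,"xyz": [0,0,0],"yaw": 0},
    {"claw": 0.5,"xyz": [0,0,0],"yaw": 0}
  ]
}}

```text
clock: 5.67
position: [623.9, 162.4, 236.8]
ee_rot: [-3.138, -0.139, 0.001]
force: [-0.5, -0.0, 0.3]
width: 45.4
gripper_force: 0.0
```

```bash
python3 - <<'E'
from h import *
a=get_image('scene')['image'];b=get_image('wrist')['image']
cv2.imwrite('pics/s3.png',np.hstack([cv2.resize(a[120:340,60:310],(400,352)),cv2.resize(b,(400,352))])[:,:,::-1])
E
```

```text
(no output)
```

View pics/s3.png

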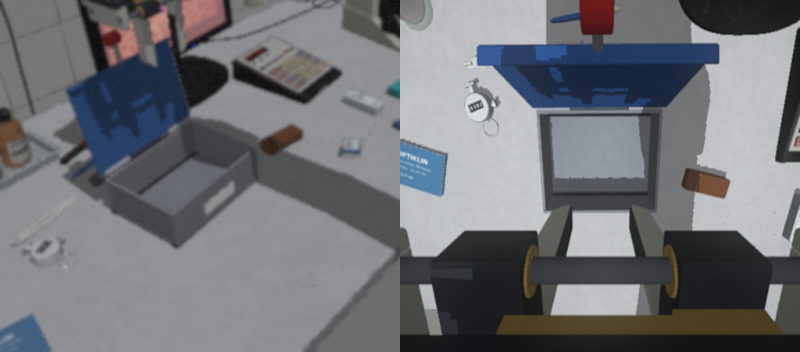

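The lid now rests fully open at its stop: inner side facing the robot, knob at wrist (597,15), box empty. Next is the mailer.

```bash
python3 - <<'E'
from h import *
for w in[(544,-256,150,-1)]:go(*w)
E
```

```text
from [624.  162.4 236.9] 5.1 xyz [-0.2913  1.0242  0.2173] yaw 0.0337
```

Request:
{"op": "carry_out", "data": {
  "plan": [
    {"claw": 0.3,"xyz": [-0.285,1.0,0.212],"yaw": 0.033},
    {"claw": 0.3,"xyz": [-0.285,1.0,0.212],"yaw": 0.033},
    {"claw": 0.3,"xyz": [-0.285,1.0,0.212],"yaw": 0.033},
    {"claw": 0.3,"xyz": [-0.285,1.0,0.212],"yaw": 0.033},
    {"claw": 0.3,"xyz": [-0.285,1.0,0.212],"yaw": 0.033},
    {"claw": 0.3,"xyz": [-0.285,1.0,0.212],"yaw": 0.033},
    {"claw": 0.3,"xyz": [-0.285,1.0,0.212],"yaw": 0.033},
    {"claw": 0.3,"xyz": [-0.285,1.0,0.212],"yaw": 0.033}
  ]
}}

```text
clock: 6.43
position: [562.0, -160.2, 170.3]
ee_rot: [3.141, -0.024, 0.001]
force: [1.4, -0.6, 0.9]
width: 64.9
gripper_force: 0.0
```

Request:
{"op": "carry_out", "data": {
  "plan": [
    {"claw": 0.3,"xyz": [-0.065,0.215,0.045],"yaw": 0.0},
    {"claw": 0.3,"xyz": [-0.065,0.215,0.045],"yaw": 0.0},
    {"claw": 0.3,"xyz": [-0.065,0.215,0.045],"yaw": 0.0},
    {"claw": 0.3,"xyz": [-0.065,0.215,0.045],"yaw": 0.0}
  ]
}}

```text
clock: 6.77
position: [533.2, -248.0, 151.8]
ee_rot: [3.141, -0.034, -0.003]
force: [-0.5, 0.5, 1.1]
width: 65.1
gripper_force: 0.0
```

```bash
python3 - <<'E'
from h import *
go(544,-256,150,-1);g=get_image('wrist')
print([np.round(proj(g,p)) for p in[(544,-256,21),(586,-256,21),(502,-256,21)]])
cv2.imwrite('pics/w4.png',g['image'][:,:,::-1])
E
```

```text
from [ 533.2 -248.   151.8] -1.2 xyz [0.0275 0.0194 0.0044] yaw -0.0014
[array([264., 170.]), array([263., 133.]), array([264., 205.])]
```

View pics/w4.png

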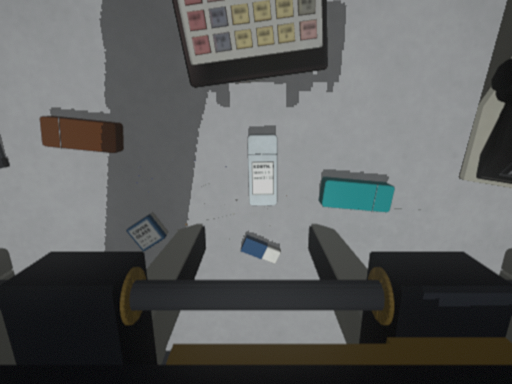

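The light grey mailer is at wrist (262,170), square to the tool and as predicted within 2 mm. I descend and grip.

Request:
{"op": "carry_out", "data": {
  "plan": [
    {"claw": 0.3,"xyz": [0.027,0.016,0.09],"yaw": 0},
    {"claw": 0.3,"xyz": [0.027,0.016,0.18],"yaw": 0},
    {"claw": 0.3,"xyz": [0.027,0.016,0.27],"yaw": 0},
    {"claw": 0.3,"xyz": [0.027,0.016,0.33],"yaw": 0},
    {"claw": 0.3,"xyz": [0.027,0.016,0.369],"yaw": 0},
    {"claw": 0.3,"xyz": [0.027,0.016,0.369],"yaw": 0},
    {"claw": 1,"xyz": [0.027,0.016,0.369],"yaw": 0},
    {"claw": 1,"xyz": [0.027,0.016,0.369],"yaw": 0}
  ],
  "squeeze": 15
}}

```text
clock: 7.48
position: [547.3, -249.7, 6.1]
ee_rot: [3.141, -0.022, 0.002]
force: [-0.6, -0.5, -0.4]
width: 56.0
gripper_force: 0.0
```

Request:
{"op": "carry_out", "data": {
  "plan": [
    {"claw": 1,"xyz": [0,0,0],"yaw": 0},
    {"claw": 1,"xyz": [0,0,0],"yaw": 0},
    {"claw": 1,"xyz": [0,0,0],"yaw": 0},
    {"claw": 1,"xyz": [0,0,0],"yaw": 0},
    {"claw": 1,"xyz": [0,0,0],"yaw": 0},
    {"claw": 1,"xyz": [0,0,0],"yaw": 0}
  ]
}}

```text
clock: 7.98
position: [546.0, -250.9, 5.1]
ee_rot: [3.141, -0.025, 0.0]
force: [1.0, 0.0, 0.3]
width: 16.2
gripper_force: 0.0
```

The opening passed 35 mm with no grip, so the mailer isn't between the pads. I look.

```bash
python3 - <<'E'
from h import *
s=observe();print(s['position'],s['width'],s['force'])
a=get_image('scene')['image'];b=get_image('wrist')['image']
cv2.imwrite('pics/s5.png',np.hstack([cv2.resize(a[110:270,210:410],(400,352)),cv2.resize(b,(400,352))])[:,:,::-1])
E
```

```text
[ 545.97981821 -250.85234698    5.14315689] 16.234547166328127 [1.02871997 0.00578865 0.34324944]
```

View pics/s5.png

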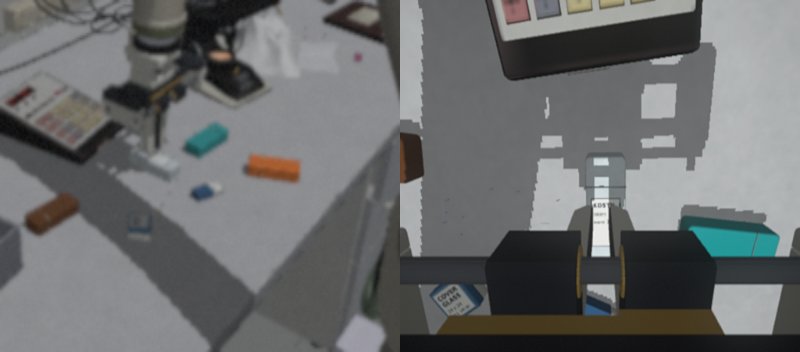

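Request:
{"op": "carry_out", "data": {
  "plan": [
    {"claw": 1,"xyz": [0,0,0],"yaw": 0},
    {"claw": 1,"xyz": [0,0,0],"yaw": 0},
    {"claw": 1,"xyz": [0,0,0],"yaw": 0},
    {"claw": 1,"xyz": [0,0,0],"yaw": 0}
  ]
}}

```text
clock: 8.42
position: [545.9, -250.7, 4.8]
ee_rot: [-3.141, 0.024, 0.0]
force: [0.5, -0.0, 0.3]
width: 0.7
gripper_force: 0.0
```

```bash
python3 - <<'E'
from h import *
s=observe();print(s['position'],s['width'],s['gripper_force'],s['force'])
g=get_image('wrist');print([np.round(proj(g,s['position']+np.array(d))) for d in[(0,0,0),(0,17,0),(0,-17,0),(0,17,19),(0,-17,19)]],[np.round(proj(g,p)) for p in[(586,-238,21),(586,-273,21),(586,-238,0),(586,-273,0)]])
cv2.imwrite('pics/w6.png',cv2.resize(g['image'][150:384,150:370,::-1],None,fx=2.5,fy=2.5))
E
```

```text
[ 545.88072654 -250.68869849    4.83823979] 0.7291962670389143 0.0 [ 0.5433417  -0.01747127  0.34604913]
[array([258., 219.]), array([234., 220.]), array([281., 219.]), array([232., 230.]), array([283., 229.])] [array([237., 170.]), array([292., 169.]), array([239., 164.]), array([288., 163.])]
```

View pics/w6.png

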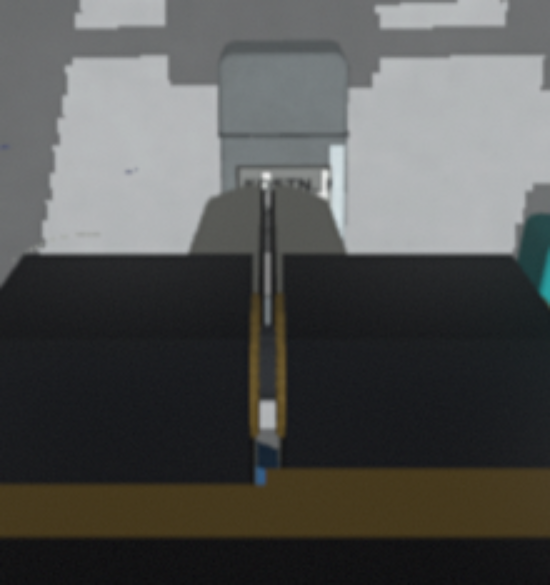

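The fingers closed above the mailer: its far end shows at crop (220–347, 42) and the tips lie over it. So the true tips are well over 15 mm higher than the reported TCP, which also explains the weak grip on the knob. I open and go lower in small steps, watching the force.

Request:
{"op": "carry_out", "data": {
  "plan": [
    {"claw": 0.3,"xyz": [0,0.01,0],"yaw": 0},
    {"claw": 0.3,"xyz": [0,0.01,0],"yaw": 0},
    {"claw": 0.3,"xyz": [0,0.01,0],"yaw": 0},
    {"claw": 0.3,"xyz": [0,0.01,0],"yaw": 0},
    {"claw": 0.3,"xyz": [0,0.01,0],"yaw": 0},
    {"claw": 0.3,"xyz": [0,0.01,0],"yaw": 0},
    {"claw": 0.3,"xyz": [0,0.01,0],"yaw": 0},
    {"claw": 0.3,"xyz": [0,0.01,0],"yaw": 0}
  ]
}}

```text
clock: 9.13
position: [545.9, -254.7, 4.9]
ee_rot: [3.141, -0.024, -0.0]
force: [-0.7, 0.7, 0.9]
width: 49.4
gripper_force: 0.0
```

Request:
{"op": "carry_out", "data": {
  "plan": [
    {"claw": 0.3,"xyz": [0,0,0],"yaw": 0},
    {"claw": 0.3,"xyz": [0,0,0],"yaw": 0},
    {"claw": 0.3,"xyz": [0,0,0.01],"yaw": 0},
    {"claw": 0.3,"xyz": [0,0,0.02],"yaw": 0},
    {"claw": 0.3,"xyz": [0,0,0.03],"yaw": 0},
    {"claw": 0.3,"xyz": [0,0,0.03],"yaw": 0}
  ]
}}

```text
clock: 9.63
position: [545.3, -254.5, -8.1]
ee_rot: [-3.141, 0.024, 0.002]
force: [-0.5, 0.6, -0.4]
width: 65.0
gripper_force: 0.0
```

Request:
{"op": "carry_out", "data": {
  "plan": [
    {"claw": 0.3,"xyz": [0,0,0.005],"yaw": 0},
    {"claw": 0.3,"xyz": [0,0,0.01],"yaw": 0},
    {"claw": 0.3,"xyz": [0,0,0.015],"yaw": 0},
    {"claw": 0.3,"xyz": [0,0,0.015],"yaw": 0}
  ]
}}

```text
clock: 9.97
position: [545.7, -254.6, -13.5]
ee_rot: [-3.141, 0.024, 0.001]
force: [0.6, -0.2, 0.6]
width: 65.0
gripper_force: 0.0
```

```bash
python3 - <<'E'
from h import *
s=observe();print(s['position'],s['force'])
g=get_image('wrist')
for dz in(0,10,20,30):
  print(dz,[np.round(proj(g,s['position']+np.array([dx,dy,dz]))) for dx in(-7,7) for dy in(33,-33)])
cv2.imwrite('pics/w7.png',cv2.resize(g['image'][150:384,150:370,::-1],None,fx=2.5,fy=2.5))
E
```

```text
[ 545.67692819 -254.63788495  -13.48235582] [ 0.56557838 -0.21103552  0.55574742]
0 [array([213., 229.]), array([303., 228.]), array([212., 211.]), array([303., 210.])]
10 [array([211., 235.]), array([305., 233.]), array([210., 216.]), array([306., 214.])]
20 [array([208., 241.]), array([307., 239.]), array([207., 221.]), array([308., 220.])]
30 [array([206., 248.]), array([310., 246.]), array([204., 227.]), array([311., 225.])]
```

View pics/w7.png

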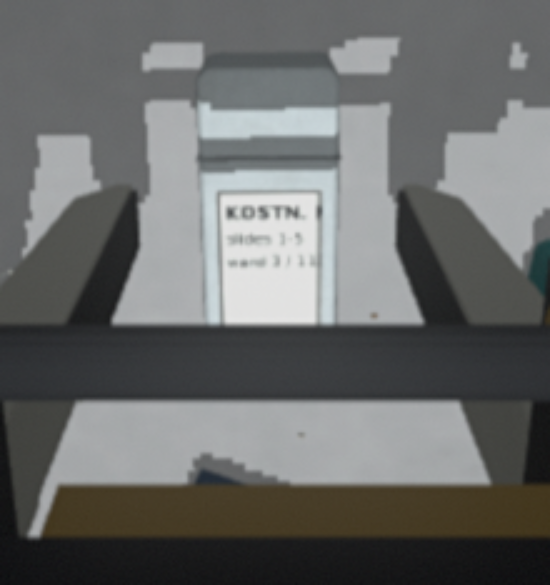

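The wrist crop shows the open fingers either side of the mailer, with tips at crop (137,188) and (400,188). That puts the true tips about 28 mm above the reported TCP, so roughly 14 mm over the desk now. I go 10 mm lower and grip.

Request:
{"op": "carry_out", "data": {
  "plan": [
    {"claw": 0.3,"xyz": [0,0,0.01],"yaw": 0},
    {"claw": 0.3,"xyz": [0,0,0.018],"yaw": 0},
    {"claw": 0.3,"xyz": [0,0,0.023],"yaw": 0},
    {"claw": 0.3,"xyz": [0,0,0.023],"yaw": 0}
  ]
}}

```text
clock: 10.35
position: [545.6, -254.6, -22.9]
ee_rot: [-3.141, 0.024, 0.001]
force: [-0.5, 0.7, -0.5]
width: 65.0
gripper_force: 0.0
```

Request:
{"op": "carry_out", "data": {
  "plan": [
    {"claw": 1,"xyz": [0,0,0],"yaw": 0},
    {"claw": 1,"xyz": [0,0,0],"yaw": 0},
    {"claw": 1,"xyz": [0,0,0],"yaw": 0},
    {"claw": 1,"xyz": [0,0,0],"yaw": 0},
    {"claw": 1,"xyz": [0,0,0],"yaw": 0},
    {"claw": 1,"xyz": [0,0,0],"yaw": 0},
    {"claw": 1,"xyz": [0,0,0],"yaw": 0},
    {"claw": 1,"xyz": [0,0,0],"yaw": 0}
  ],
  "squeeze": 20
}}

```text
clock: 11.02
position: [545.9, -254.8, -22.2]
ee_rot: [3.141, -0.025, 0.0]
force: [-0.6, 0.1, 1.0]
width: 33.9
gripper_force: 20.0
```

Gripped at 33.9 mm, which fits 35. I lift.

Request:
{"op": "carry_out", "data": {
  "plan": [
    {"claw": 1,"xyz": [0,0,-0.08],"yaw": 0},
    {"claw": 1,"xyz": [0,0,-0.16],"yaw": 0},
    {"claw": 1,"xyz": [0,0,-0.24],"yaw": 0},
    {"claw": 1,"xyz": [0,0,-0.32],"yaw": 0},
    {"claw": 1,"xyz": [0,0,-0.36],"yaw": 0},
    {"claw": 1,"xyz": [0,0,-0.36],"yaw": 0}
  ]
}}

```text
clock: 11.52
position: [547.7, -255.6, 125.7]
ee_rot: [3.139, -0.025, 0.009]
force: [1.2, -1.3, -1.7]
width: 33.6
gripper_force: 20.0
```

```bash
python3 - <<'E'
from h import *
s=observe();print(s['width'],s['gripper_force'],s['force'],s['clock'])
go(602.5,162.5,122,5)
g=get_image('wrist');M=R.from_rotvec(s['ee_rot']).as_matrix()
print('cam in tool',M.T@(np.array(g['extrinsics'])[:3,3]-s['position']))
# where does mailer appear: far end
I=g['image'];gr=cv2.cvtColor(I,cv2.COLOR_RGB2GRAY)
for z in(15,20,24,28,32):print(z,[np.round(proj(g,s['position']+M@np.array([40,y,-(z+17)]))) for y in(17,-17)],end=' ')
print();print(gr[150:226:4,256].tolist(),gr[200,215:300:3].tolist())
E
```

```text
33.64563346103523 19.97870296239853 [ 1.17928478 -1.32346307 -1.66196147] 11.5167
from [ 547.7 -255.6  125.7] -0.9 xyz [ 0.1202 -1.0473  0.0076] yaw -0.0328
cam in tool [  74.03519153   -0.78565219 -194.26152289]
15 [array([287., 175.]), array([229., 175.])] 20 [array([288., 176.]), array([228., 176.])] 24 [array([289., 178.]), array([227., 178.])] 28 [array([290., 180.]), array([226., 180.])] 32 [array([290., 181.]), array([226., 181.])] 
[104, 113, 172, 169, 169, 171, 105, 84, 113, 118, 116, 117, 115, 115, 198, 199, 197, 88, 114] [167, 168, 168, 170, 109, 115, 115, 114, 115, 115, 116, 116, 117, 114, 114, 116, 116, 117, 115, 116, 116, 115, 115, 112, 159, 167, 169, 168, 170]
```

Request:
{"op": "carry_out", "data": {
  "plan": [
    {"claw": 1,"xyz": [0.117,-1,-0.01],"yaw": -0.033},
    {"claw": 1,"xyz": [0.117,-1,-0.01],"yaw": -0.033},
    {"claw": 1,"xyz": [0.117,-1,-0.01],"yaw": -0.033},
    {"claw": 1,"xyz": [0.117,-1,-0.01],"yaw": -0.033},
    {"claw": 1,"xyz": [0.117,-1,-0.01],"yaw": -0.033},
    {"claw": 1,"xyz": [0.117,-1,-0.01],"yaw": -0.033},
    {"claw": 1,"xyz": [0.117,-1,-0.01],"yaw": -0.033},
    {"claw": 1,"xyz": [0.117,-1,-0.01],"yaw": -0.033}
  ]
}}

```text
clock: 12.23
position: [588.7, 77.6, 123.3]
ee_rot: [3.138, 0.138, -0.004]
force: [0.5, -0.2, -0.6]
width: 33.9
gripper_force: 20.0
```

```bash
python3 - <<'E'
from h import *
s=observe();print(s['width'],s['gripper_force'],s['clock']);go(602.5,162.5,125,5)
E
```

```text
33.9101122587929 19.977423548698425 12.2333
from [588.7  77.6 123.3] 5.0 xyz [ 0.053  -0.2085 -0.0044] yaw 0.0003
```

Request:
{"op": "carry_out", "data": {
  "plan": [
    {"claw": 1,"xyz": [0.053,-0.208,0],"yaw": 0},
    {"claw": 1,"xyz": [0.053,-0.208,0],"yaw": 0},
    {"claw": 1,"xyz": [0.053,-0.208,0],"yaw": 0},
    {"claw": 1,"xyz": [0.053,-0.208,0],"yaw": 0}
  ]
}}

```text
clock: 12.57
position: [602.4, 164.2, 123.0]
ee_rot: [-3.138, -0.147, 0.004]
force: [0.1, -0.8, -0.9]
width: 33.7
gripper_force: 20.0
```

```bash
python3 - <<'E'
from h import *
s=observe();print(s['width'],s['clock']);go(602.5,162.5,-13,5)
E
```

```text
33.67510572355922 12.5667
from [602.4 164.2 123. ] 5.4 xyz [0.0007 0.0044 0.34  ] yaw 0.0021
```

Request:
{"op": "carry_out", "data": {
  "plan": [
    {"claw": 1,"xyz": [0,0.002,0.08],"yaw": 0},
    {"claw": 1,"xyz": [0,0.002,0.15],"yaw": 0},
    {"claw": 1,"xyz": [0,0.002,0.21],"yaw": 0},
    {"claw": 1,"xyz": [0,0.002,0.25],"yaw": 0},
    {"claw": 1,"xyz": [0,0.002,0.28],"yaw": 0},
    {"claw": 1,"xyz": [0,0.002,0.3],"yaw": 0},
    {"claw": 1,"xyz": [0,0.002,0.3],"yaw": 0}
  ]
}}

```text
clock: 13.15
position: [602.6, 158.2, 3.2]
ee_rot: [3.137, 0.137, -0.004]
force: [-1.1, -0.2, 0.2]
width: 33.4
gripper_force: 20.0
```

Request:
{"op": "carry_out", "data": {
  "plan": [
    {"claw": 1,"xyz": [0,0,0.008],"yaw": 0},
    {"claw": 1,"xyz": [0,0,0.016],"yaw": 0},
    {"claw": 1,"xyz": [0,0,0.024],"yaw": 0},
    {"claw": 1,"xyz": [0,0,0.032],"yaw": 0},
    {"claw": 1,"xyz": [0,0,0.032],"yaw": 0}
  ]
}}

```text
clock: 13.57
position: [603.5, 159.7, -7.9]
ee_rot: [-3.139, -0.139, 0.0]
force: [0.1, -0.2, -0.1]
width: 34.0
gripper_force: 20.0
```

Request:
{"op": "carry_out", "data": {
  "plan": [
    {"claw": 1,"xyz": [0,0,0.005],"yaw": 0},
    {"claw": 1,"xyz": [0,0,0.01],"yaw": 0},
    {"claw": 1,"xyz": [0,0,0.015],"yaw": 0},
    {"claw": 1,"xyz": [0,0,0.015],"yaw": 0}
  ]
}}

```text
clock: 13.9
position: [603.4, 159.6, -14.1]
ee_rot: [3.138, 0.138, -0.001]
force: [-0.2, 0.7, -1.0]
width: 33.8
gripper_force: 20.0
```

Request:
{"op": "carry_out", "data": {
  "plan": [
    {"claw": 0.35,"xyz": [0,0,0.002],"yaw": 0},
    {"claw": 0.35,"xyz": [0,0,0.002],"yaw": 0},
    {"claw": 0.35,"xyz": [0,0,0.002],"yaw": 0},
    {"claw": 0.35,"xyz": [0,0,0.002],"yaw": 0},
    {"claw": 0.35,"xyz": [0,0,0.002],"yaw": 0},
    {"claw": 0.35,"xyz": [0,0,0.002],"yaw": 0}
  ]
}}

```text
clock: 14.4
position: [603.7, 159.7, -14.5]
ee_rot: [-3.139, -0.138, -0.0]
force: [0.1, -0.0, 0.3]
width: 59.8
gripper_force: 0.0
```

Request:
{"op": "carry_out", "data": {
  "plan": [
    {"claw": 0.35,"xyz": [0,0,-0.05],"yaw": 0},
    {"claw": 0.35,"xyz": [0,0,-0.13],"yaw": 0},
    {"claw": 0.35,"xyz": [0,0,-0.22],"yaw": 0},
    {"claw": 0.35,"xyz": [0,0,-0.31],"yaw": 0},
    {"claw": 0.35,"xyz": [0,0,-0.4],"yaw": 0},
    {"claw": 0.35,"xyz": [-0.1,0,-0.4],"yaw": 0},
    {"claw": 0.35,"xyz": [-0.2,0,-0.4],"yaw": 0},
    {"claw": 0.35,"xyz": [-0.25,0,-0.4],"yaw": 0}
  ]
}}

```text
clock: 15.07
position: [499.9, 150.1, 146.0]
ee_rot: [3.138, 0.139, -0.002]
force: [-0.9, -0.8, -1.0]
width: 60.2
gripper_force: 0.0
```

```bash
python3 - <<'E'
from h import *
s=observe();print(s['width'],s['clock'],s['position'],s['force'])
c,s_=np.cos(.09),np.sin(.09);h=np.array([694.5,171.0])
P=lambda x,y,z:[h[0]+c*(x-79)-s_*y,h[1]+s_*(x-79)+c*y,z]
# rectify the case floor plane z=26 (mailer top) from wrist & top, 1 px = 4mm, rows = case x descending
for n in('wrist','top'):
    g=get_image(n);cor=[(75,100),(75,-100),(-75,-100),(-75,100)]
    src=np.float32([proj(g,P(x,y,26)) for x,y in cor]);dst=np.float32([[0,0],[200,0],[200,150],[0,150]])
    w=cv2.warpPerspective(g['image'],cv2.getPerspectiveTransform(src,dst),(200,150))
    gr=cv2.cvtColor(w,cv2.COLOR_RGB2GRAY);print(n,np.round(src).tolist())
    for r in cv2.resize(gr,(33,19),interpolation=cv2.INTER_AREA):print(' '.join('%3d'%v for v in r))
E
```

```text
60.161393711675544 15.0667 [499.87427325 150.05076954 146.03162483] [-0.87125446 -0.75333088 -0.98111702]
wrist [[148.0, -15.0], [359.0, -15.0], [346.0, 144.0], [163.0, 145.0]]
  0   0   0   0   0   0   0   0   0   0   0   0   0   0   0   0   0   0   0   0   0   0   0   0   0   0   0   0   0   0   0   0   0
 19  17  12  14  14  14  13  13  13  13  13  13  13  12   8   8   8   8   8   8   8   8   7   8   8   7   7   8   7   8   7  14  16
 42  43  68  85  87  74  54  54  54  67  91  91  92  92  58  55  56  57  56  56  56  56  55  56  56  56  55  55  54  55  55  43  39
 43  47  87 111 112  89  68  68  69  74  92  80  77  81  72  72  72  71  72  72  71  70  69  69  70  69  68  68  68  67  67  47  39
 44  47  86 112 113  86  68  69  70  70  70  71  71  72  72  72  72  71  72  71  71  71  71  71  70  69  68  68  67  67  67  47  40
 45  48  90 114 115  85  69  70  70  72  83  72  72  73  73  73  73  73  73  73  72  73  72  72  70  70  69  69  68  68  68  48  41
 46  49  83 114 115  86  69  70  71  72  90  72  72  72  87  98  99  98  98  87  73  72  72  74  75  71  70  69  69  68  68  48  41
[... 3461 characters left out ...]
 162 125  93  98 143 133  98  95  93  71
126 121 123 123 122  69  51  47  44  80 122 130 105  90 186 239 245 243 246 226 110 131 139 140 103  94  97 129 110  97  95 100  79
142 121 123 123 122  81  55  53  47  41  58  92  93  91 151 199 203 207 213 188  99  93  92  94  95  96  95  95  95  94  95  96  81
112 130 123 123 126  88  62  56  49  46  39  81  95  93 106 133 138 144 139 130  91  95  95  94  96  97  96  95  96  96  97  95  82
127 127 127 132 138 114  65  56  54  49  39  53  83  87  89  81  67  75  72  73  73  94  79  67  72  67  68  72  77  80  79  78  72
130 138 146 150 156 146  70  62  58  51  45  40  93 133 127 102  31  34  36  40  43  96  58  33  35  35  34  55  89  79  72  71  67
```

Both views rectified at the mailer's top height (26 mm) agree: it lies flat in the case, 35 x 84 mm, label up. I confirm that the lid is still at its stop, then hand in.

```bash
python3 - <<'E'
from h import *
g=get_image('scene');I=g['image'].astype(int)
c,s_=np.cos(.09),np.sin(.09);t=1.85;ok=True
for r in(60,110,140):
  for y in(-60,0,60):
    d=-r*np.cos(t);p=[694.5+c*d-s_*y,171+s_*d+c*y,75+r*np.sin(t)];u,v=np.round(proj(g,p)).astype(int);print(u,v,I[v,u])
    ok&=bool(I[v,u,2]>I[v,u,0]+20)
print(ok)
if ok: print(finish_job())
E
```

```text
162 181 [39 52 72]
146 191 [24 43 67]
128 202 [ 39  64 106]
156 165 [30 49 78]
139 174 [ 43  68 107]
120 185 [ 36  62 103]
152 155 [ 38  63 107]
135 164 [ 37  63 105]
116 174 [ 42  65 104]
True
the job is handed in; nothing more can be done
None
```

The lid rests fully open by itself at its stop, the light grey slide mailer lies flat and label-up on the case floor, and I handed the job in at about 15 s of the 53 s; no verdict was shown.

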